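# Slide the steel port lid home under the head of a water bath

### The job

Close the round fill port of the water bath with its bare steel lid: pick the lid up off the bench, lay it flat on the bath's deck in front of the port, well clear of it, and let go. The control head juts over the port's far rim and leaves no room for a gripper above the port, so then slide the lid along the deck towards the head until it drops into the port, and see that it is right home, level and flush with the deck all round. Never carry the lid through the air over the port, do not knock the control head, and leave the blue float rack, the tube rack and the bottle where they stand.

Things in the scene. Friction and masses are not known exactly. Their poses are not given: they have to be found in the camera images.
- lid: the port lid: plain bare-steel disc, 64 mm across and 6 mm thick, about 0.15 kg (0.1 to 0.2), no knob; it starts lying flat on the bench. Origin: centre of its underside, z up. A two-finger grasp across its rim is 64 mm wide.
- bath: the water bath, a heavy white box, fixed: 340 mm long (its x), 220 wide (its y), 150 high, its top a flat grey deck, bare but for the port and the head. Origin: centre of its underside, z up; x points along it to the end with the control head (so the lid is slid along +x). Its x lies within 20 degrees of the world's +y (head on the robot's left). Deck: 150 mm above the bench.
- port (a point): fill port's centre, on its floor, which bears the lid: bath x = +10, y = 0, 6 mm below the deck; axes as the bath's. Round recess 67 mm across, 6 mm deep, with a steep bevel round its mouth (71 mm across at the deck, 4 mm high); its floor is a perforated strainer plate. A lid in it is flush, with 1.5 mm play all round; slid over the centre it drops in, but its edge may hang on the bevel, 2 to 4 mm high: a light press on its near edge seats it.
- deck_spot (a point): a bare spot on the deck, on the centre line, 90 mm before the port's centre, away from the head (bath x = -80, y = 0, z = 150 mm): room to lay the lid clear of the port under an upright gripper. The deck's free end is at bath x = -170 mm. Axes as the bath's.
- head: the bath's control head, fixed: white box 130 x 130 x 140 mm (bath x +42 to +172, y -65 to +65 mm), underside 60 mm above the deck, on a 60 mm thick steel neck (x +75 to +135). Its front, 32 mm beyond the port's centre, stands over the port's far rim: no room for an upright gripper over the port, but fingers pushing the lid from its -x side stay clear. Origin on the deck above the bath's; same axes.
- float_rack: bystander: blue foam float rack for tubes, a disc 80 mm across and 14 mm thick with dark holes, loose on the bench. Origin: centre of its underside.
- tube_rack: bystander: aluminium tube rack 234 mm long (its x), 75 mm wide, 80 mm high (100 mm with its tubes), loose on the bench. Origin: centre of its underside.
- bottle: bystander: clear bottle 66 mm across and 160 mm high, loose on the bench. Origin: centre of its underside.
Things that resemble listed ones, but are neither listed nor needed, are in the scene too. Several things look just like the lid: the one meant starts farthest to the robot's left.

How it is judged:
By the outcome, as a careful person would: the job done as asked, in the order asked, and still so for the second after the job is handed in, with the robot touching nothing.
It also fails if it takes over 58 s, if anything falls off the work surface, if the arm or the gripper's body presses on something with over 40 N, if the wrist force passes 120 N, or if a joint passes its speed limit or range.

### The arm

A 6-joint arm with a two-finger parallel gripper is mounted at the origin on the work surface. World frame = base frame: x ahead of the robot, y to its left, z up, the work surface at z = 0. Lengths are in m, angles in rad, forces in N, time in s.
With the tool pointing down it reaches from about 0.425 to 0.95 m from the base axis. Payload 14.7 kg.
Tool frame: the origin (TCP) lies at the very end of the fingers, on their centre line; the grasp point (between the pads) lies 19 mm behind it; y points along the fingers, z is the direction in which the jaws open and shut, and the axes are right-handed (so a half turn about y gives the same grasp; the last joint's range is limited). The gripper opens to 85 mm and grips with 20 to 120 N. Pads are 22 mm wide; open, the fingers measure 114 mm over their backs; the gripper's body (76 mm by 85 mm) begins 54 mm behind the grasp point. The pads swing forward as they close: fully open they stand 13 mm farther back than shut.
Start: joints at [-1.152, 0.48, 1.596, -0, 1.065, -0.047], TCP at [0.292, -0.581, 0.231] pointing down, gripper open.
Joint ranges: [-2.75, 2.75], [-0.82, 2.05], [0.23, 2.67], [-1.56, 4.7], [0.09, 2.69], [-2.92, 2.92]. Speed limits (rad/s): [1.89, 1.89, 2.39, 3.01, 3.01, 3.01].

### API

Orientations are given as a unit quaternion [w, x, y, z].
In Python, from station import readout, vision, order gives the robot as it stands.
- The arm moves only by the tool arm_command, never from a script. Its arguments are lists of equal length, an entry for each row: "twist": the turn, a rotation vector about the tool's x, y, z in rad, a list of three; "travel": the shift along the tool's x, y, z in cm, a list of three; "grip": the finger opening in cm, from 0 to 8.54. A call has 1 to 12 rows; each row is the pose to reach, as a shift and turn from the pose commanded when the call began, along the tool's axes at that moment; what a row does not reach only later rows make up. A row lasts 1/10 s, in which the tool goes at most 50 mm and 8.59 degrees, less where a joint would pass 70% of its speed; a pose out of reach is approached as far as the arm can. A call with a gripper value outside its range is refused whole. The fingers move at their own pace and stop on an object; "force" is the grip in N (left out, the last holds). Time passes only in rows, so rows that repeat a pose let the fingers close. It gives the time, the measured TCP pose, the force and the opening at its end, in the units of the state.
- readout.read_state(): the state, without advancing time (a new reading comes with each control period).
- vision.camera(name): name is "side" or "top"; returns a dict with "img" (420x560x3 uint8, red, green, blue), "camera_matrix" (3x3 intrinsics, pixels), "rvec" (rotation vector, rad) and "tvec" (3), from world to camera coordinates, as OpenCV has them. Camera axes: x right, y down, z forward; pixel columns grow to the right and rows downward; lengths in m; the calibration is good to about 2 mm. A picture is of the moment at which its call begins. There is no depth.
- order.hand_in(): hands the job in, once; it reports no verdict.
The state is a dict: "clock": time; "joints": joint angles; "joint_velocities": joint speeds; "tau": joint torques, N m; "tcp_pos": TCP position; "tool_rot": TCP orientation; "ft_force": force on the tool from outside, world axes, zero at the start; "ft_torque": the same for the moment, N m; "width": finger opening in m.
Only numpy, scipy, OpenCV 4.12 (cv2) and the standard library are available. Lean on these libraries where they do the work, as an engineer would, in place of code of your own. Each camera call takes 0.05 s, during which the arm holds its last target. There are 200 camera calls.

## Working session

There is one attempt and no reset: what is moved stays moved. The work goes in short steps, Python scripts to look and compute and a tool call to move; the robot and the scene stay as the last step left them, time stands still between calls to the robot, and variables do not carry over. Pictures are saved under pics/ and viewed, about 8 in all and at most 12, crops included, and the job is handed in when it is done.

Besides the shell and the picture viewer there is one more tool, called after "Request:" as name(argument=value, ...) on one line, values as JSON. arm_command: Moves the arm, as the interface text tells. Its arguments: {"type":"object","properties":{"twist":{"type":"array"},"travel":{"type":"array"},"grip":{"type":"array"},"force":{"type":"number"}},"required":["twist","travel","grip"]}

```bash
mkdir -p pics; ls; cat > h.py <<'E'
import sys; sys.path.insert(0,'.')
from station import readout, vision, order
import numpy as np, cv2
from scipy.spatial.transform import Rotation as R
def cam(n):
    c=vision.camera(n); c['R']=cv2.Rodrigues(np.array(c['rvec'],float))[0]; c['t']=np.array(c['tvec'],float).ravel(); c['K']=np.array(c['camera_matrix']); return c
def ray(c,uv,z):
    o=-c['R'].T@c['t']; d=c['R'].T@np.linalg.solve(c['K'],[uv[0],uv[1],1.]); return o+d*(z-o[2])/d[2]
def proj(c,p):
    q=c['K']@(c['R']@np.array(p)+c['t']); return q[:2]/q[2]
def save(n,img,f=1): cv2.imwrite('pics/'+n,cv2.resize(img[:,:,::-1],None,fx=f,fy=f,interpolation=cv2.INTER_CUBIC))
def tool():
    s=readout.read_state(); q=s['tool_rot']; return np.array(s['tcp_pos']),R.from_quat([q[1],q[2],q[3],q[0]]),s
E
python3 - <<'E'
from h import *
for n in('top','side'):
    c=cam(n); save(n+'0.png',c['img'],1.4); np.savez(n+'0.npz',**{k:c[k] for k in('img','R','t','K')}); print(n,-c['R'].T@c['t'],c['K'][0,0])
p,r,s=tool();print(p,r.as_matrix().round(3),s)
E
```

```text
pics
top [0.353731   0.03512428 1.15184389] 409.1162656731397
side [1.37933484 0.54266469 1.38319726] 480.7976034590749
[ 0.29180141 -0.58039263  0.23069514] [[-0.893 -0.     0.449]
 [-0.449  0.001 -0.893]
 [-0.    -1.    -0.001]] {'clock': 0.1, 'joints': array([-1.15159589e+00,  4.80831406e-01,  1.59681359e+00, -5.12027251e-06,
        1.06511375e+00, -4.66007401e-02]), 'joint_velocities': array([-0.00137442, -0.00370768, -0.00073862, -0.00051972, -0.00026056,
        0.00057549]), 'tau': array([-1.90530962e-03, -9.52256727e+01, -4.31041610e+01, -1.28064348e-04,
        5.27004348e-03, -2.07167710e-05]), 'tcp_pos': array([ 0.29180141, -0.58039263,  0.23069514]), 'tool_rot': array([ 0.16312369, -0.16327953,  0.68842016, -0.68761046]), 'ft_force': array([ 0.15290801, -0.06309655,  0.00191113]), 'ft_torque': array([ 4.11600733e-02, -5.05638317e-02, -7.22769145e-05]), 'width': 0.08537424170342783}
```

View pics/top0.png

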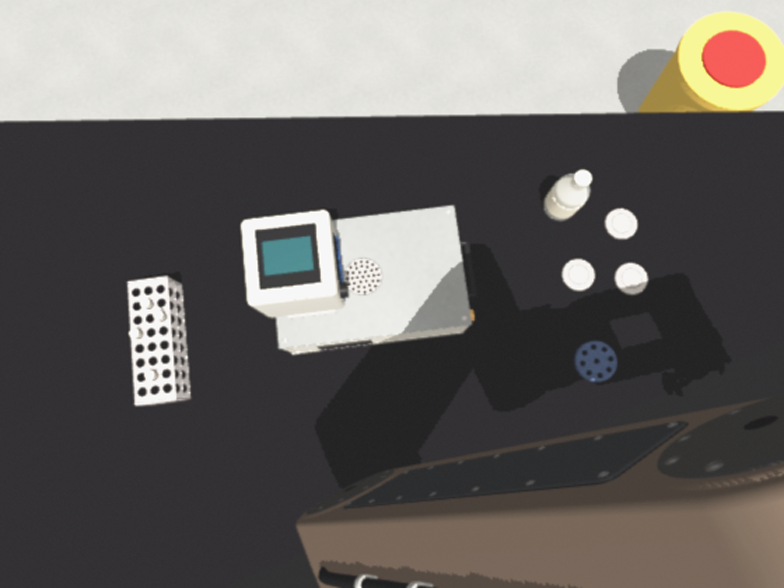

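View pics/side0.png

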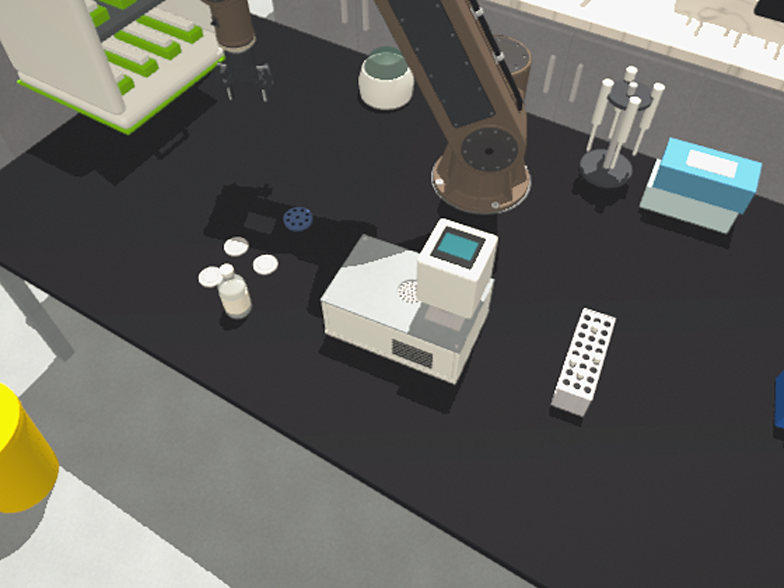

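Top picture: three lid-like discs at about (444,159), (413,196) and (451,199) in original pixels. The leftmost in the image is farthest to the robot's left, i.e. (413,196). The side view should show the same one at (189,188). The strainer is at (259,197).

```bash
python3 - <<'E'
from h import *
T=dict(np.load('top0.npz')); S=dict(np.load('side0.npz'))
def blobs(c,m,roi,z,amin=100):
    x0,y0,x1,y1=roi; mm=np.zeros_like(m); mm[y0:y1,x0:x1]=m[y0:y1,x0:x1]
    for k in cv2.findContours(mm,cv2.RETR_EXTERNAL,cv2.CHAIN_APPROX_NONE)[0]:
        if cv2.contourArea(k)<amin: continue
        w=np.array([ray(c,p[0],z)[:2] for p in k],np.float32)
        (cx,cy),r=cv2.minEnclosingCircle(w); e=cv2.fitEllipse(w); print(' px',k[:,0].mean(0).round(1),'minc',np.round((cx,cy,r),4),'ell',np.round(e[0],4),np.round(e[1],4))
for n,c,roi,roi2 in(('top',T,(395,140,470,215),(405,235,450,280)),('side',S,(135,165,202,206),(195,140,230,170))):
    g=cv2.cvtColor(c['img'],cv2.COLOR_RGB2GRAY); print(n)
    blobs(c,(g>120).astype(np.uint8),roi,.006)
    i=c['img'].astype(int); print(' rack'); blobs(c,((i[:,:,2]-i[:,:,0]>20)).astype(np.uint8),roi2,.014)
# Strainer dots
c=T; g=cv2.cvtColor(c['img'],cv2.COLOR_RGB2GRAY)
pts=[ray(c,(x,y),.144)[:2] for y in range(180,214) for x in range(244,276) if g[y,x]<120]
print('strainer minc',cv2.minEnclosingCircle(np.array(pts,np.float32)),np.mean(pts,0))
for uv in((455,206),(472,320),(277,318)): print(ray(c,np.array(uv)/1.4,.15))
a=cv2.resize(T['img'][135:220,390:475],(400,400),interpolation=cv2.INTER_CUBIC); b=cv2.resize(T['img'][140:260,170:345],(583,400),interpolation=cv2.INTER_CUBIC)
save('crop1.png',np.hstack([a[:,:,:],b])[:, :],.8)
E
```

```text
top
 px [450.6 198.3] minc [ 0.5843 -0.4435  0.0335] ell [ 0.5838 -0.4437] [0.0616 0.0651]
 px [412.7 195.8] minc [ 0.592  -0.3378  0.0339] ell [ 0.5921 -0.3373] [0.0644 0.0655]
 px [443.4 159.5] minc [ 0.6986 -0.4335  0.0339] ell [ 0.6988 -0.433 ] [0.0641 0.0651]
 px [405.  146.1] minc [ 0.7361 -0.3322  0.044 ] ell [ 0.7386 -0.324 ] [0.0486 0.0806]
 rack
 px [425.3 257.8] minc [ 0.4166 -0.3575  0.0409] ell [ 0.4163 -0.3575] [0.0776 0.0799]
side
 px [158.6 198.3] minc [ 0.694  -0.3972  0.0696] ell [ 0.6862 -0.4058] [0.0754 0.131 ]
 px [189.1 188.5] minc [ 0.5941 -0.3365  0.0345] ell [ 0.5937 -0.3362] [0.0635 0.0652]
 px [167.9 175.7] minc [ 0.585  -0.4437  0.0345] ell [ 0.5854 -0.4428] [0.061  0.0654]
 rack
 px [212.4 155.8] minc [ 0.4217 -0.3537  0.0446] ell [ 0.4219 -0.3544] [0.0793 0.0869]
strainer minc ((0.551593542098999, 0.128101646900177), 0.025873705744743347) [0.54630047 0.12620858]
[ 0.69125977 -0.07604487  0.15      ]
[ 0.4815637  -0.09993082  0.15      ]
[0.48802705 0.24375343 0.15      ]
```

View pics/crop1.png

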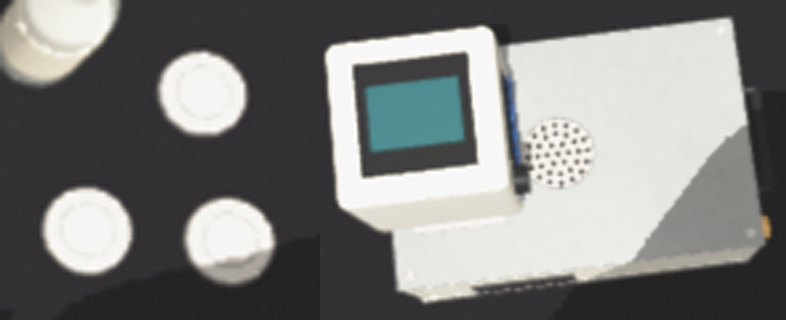

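The crop shows the three identical discs. The left one, at original px (413,196), lies farthest to the robot's left, so it is the lid (y=-0.337 against -0.433 and -0.443; both views agree on (0.593,-0.337)). The deck's far edge and free-end edge are clean silhouettes, so I fit those.

```bash
python3 - <<'E'
from h import *
T=dict(np.load('top0.npz')); S=dict(np.load('side0.npz'))
g=cv2.GaussianBlur(cv2.cvtColor(T['img'],cv2.COLOR_RGB2GRAY),(3,3),0).astype(int)
# far edge: columns 250..318, strongest vertical gradient near rows 140-165 ; end edge: rows 150..178
far=[];end=[]
for x in range(248,320):
    col=g[138:170,x]; far.append(ray(T,(x,138+np.argmax(np.diff(col))+.5),.15)[:2])
for y in range(152,220):
    row=g[y,318:345]; end.append(ray(T,(318+np.argmin(np.diff(row))+.5,y),.15)[:2])
def fit(p):
    v=cv2.fitLine(np.array(p,np.float32),cv2.DIST_HUBER,0,.001,.001).ravel(); d=v[:2]; n=np.array([-d[1],d[0]]); return v[2:],d,np.std((np.array(p)-v[2:])@n)
(pf,df,sf),(pe,de,se)=fit(far),fit(end)
df*=np.sign(df[1]); de*=np.sign(de[0])
print('far dir',np.degrees(np.arctan2(df[1],df[0]))-90,sf,'end dir',np.degrees(np.arctan2(de[1],de[0])),se)
ab=np.linalg.solve(np.c_[df,-de],pe-pf); corner=pf+ab[0]*df; print('corner',corner)
th=np.arctan2(df[1],df[0]); bx=np.array([np.cos(th),np.sin(th)]); by=np.array([-bx[1],bx[0]])
o=corner+170*bx/1000+110*by/1000
print('bx',bx,'port',o+.01*bx,'spot',o-.08*bx,'origin',o)
# side strainer
c=S; gg=cv2.cvtColor(c['img'],cv2.COLOR_RGB2GRAY); port=o+.01*bx
for c,n in((T,'t'),(S,'s')):
    print(n,proj(c,[*port,.144]), 'corners',[proj(c,[*(o+a*bx+b*by),.15]).round(1).tolist() for a,b in((-.17,-.11),(-.17,.11),(.17,-.11),(.17,.11))])
a=S['img'][160:275,225:360]; save('sidecrop.png',a,5)
t=dict(np.load('top0.npz'))
E
```

```text
far dir 6.8458023 0.0007559093557025394 end dir 6.56857 0.000720164380257103
corner [ 0.69456    -0.07325953]
bx [-0.11919776  0.9928705 ] port [0.56388867 0.0923454 ] spot [0.5746165  0.00298706] origin [0.56508064 0.0824167 ]
t [259.22219067 197.03008924] corners [[323.9, 145.9], [337.0, 230.8], [191.7, 162.5], [199.5, 248.4]]
s [293.83391697 208.28665272] corners [[228.2, 213.8], [258.5, 166.6], [328.1, 251.3], [352.5, 198.7]]
```

View pics/sidecrop.png

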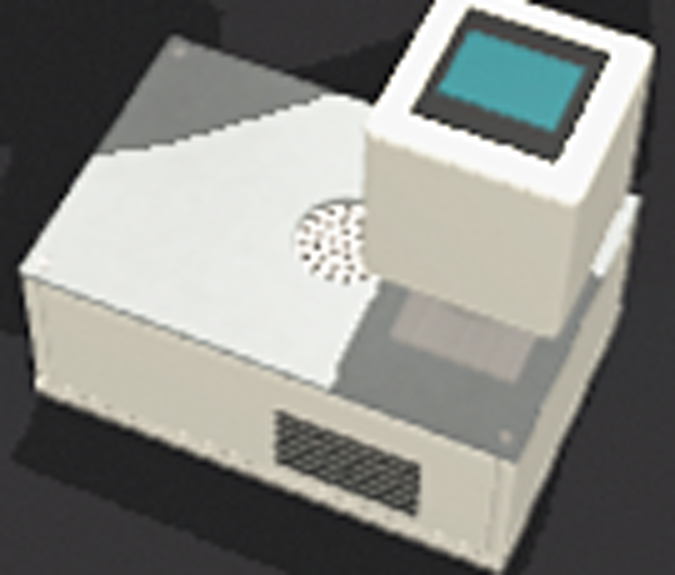

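Top and side agree: the port is at (0.564,0.092), the bath is yawed 6.7°, and the port projects onto the strainer centre in both views (side crop about (344,241)). I keep the jaws along bath y for the whole job.

```bash
cat >> h.py <<'E'
YAW=np.radians(6.7) # bath
BX=np.array([-np.sin(YAW),np.cos(YAW),0]); PORT=np.array([.564,.0925,.144]); 
RG=R.from_matrix(np.c_[np.cross([0,0,-1],[np.cos(YAW),np.sin(YAW),0]),[0,0,-1],[np.cos(YAW),np.sin(YAW),0]])
def go(target):
    p,r,s=tool(); print('tcp',p.round(4),'w',round(s['width'],4),'F',np.round(s['ft_force'],1),'t',round(s['clock'],2),
      '\n travel_cm',(r.inv().apply(np.array(target)-p)*100).round(2),'twist',(r.inv()*RG).as_rotvec().round(4),'bath xy',((p-PORT)@BX+.01).round(4),((p-PORT)@np.cross([0,0,1],BX)).round(4),'j',np.round(s['joints'],2))
E
python3 -c "
from h import *
go([.593,-.337,.12])"
```

```text
tcp [ 0.2918 -0.5804  0.2307] w 0.0854 F [ 0.2 -0.1  0. ] t 0.1 
 travel_cm [-37.84  11.08  -8.21] twist [ 1.0000e-03 -1.2219e+00 -8.0000e-04] bath xy -0.6265 0.3488 j [-1.15  0.48  1.6  -0.    1.07 -0.05]
```

Request:
arm_command(twist=[[0,-0.1,0],[0,-0.22,0],[0,-0.35,0],[0,-0.48,0],[0,-0.61,0],[0,-0.74,0],[0,-0.87,0],[0,-1.0,0],[0,-1.12,0],[0,-1.222,0],[0,-1.222,0],[0,-1.222,0]], travel=[[-2,0,-0.4],[-5.5,0,-1.2],[-9.5,0,-2.1],[-14,0,-3],[-18.5,0,-4],[-23,0,-5],[-27.5,1,-6],[-32,3,-7],[-35.5,5,-7.8],[-37.5,7,-8.2],[-37.84,9,-8.21],[-37.84,10,-8.21]], grip=[7.6,7.6,7.6,7.6,7.6,7.6,7.6,7.6,7.6,7.6,7.6,7.6], force=30)

```text
clock: 1.3
tcp_pos: [0.5929, -0.336, 0.1291]
tool_rot: [-0.529, 0.529, -0.47, 0.469]
ft_force: [-0.9, 0.1, -0.7]
width: 0.0758
```

```bash
python3 -c "
from h import *
go([.593,-.337,.03])
c=cam('top');a=c['img'][120:240,370:500]
d=cam('side');b=d['img'][130:230,120:260]
save('ab.png',np.hstack([cv2.resize(a,(390,360)),cv2.resize(b,(410,360))]))"
```

```text
tcp [ 0.5929 -0.336   0.1291] w 0.0758 F [-0.9  0.1 -0.7] t 1.3 
 travel_cm [0.11 9.91 0.01] twist [ 0.0021  0.0014 -0.0017] bath xy -0.419 0.0212 j [-0.56  0.63  1.6   0.    0.91 -0.68]
```

View pics/ab.png

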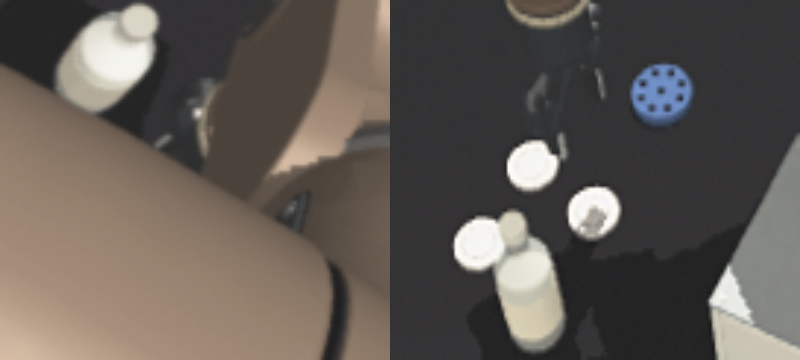

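The side crop shows the open fingers above, with the lid at crop (594,212) reflecting them. The bottle and float rack are clear. Next I descend.

Request:
arm_command(twist=[[0,0,0],[0,0,0],[0,0,0],[0,0,0],[0,0,0],[0,0,0],[0,0,0]], travel=[[0,2,0],[0,5,0],[0,8,0],[0,9.5,0],[0,10.2,0],[0,10.4,0],[0,10.4,0]], grip=[7.4,7.4,7.4,7.4,7.4,7.4,7.4])

```text
clock: 2.1
tcp_pos: [0.5937, -0.3379, 0.0283]
tool_rot: [0.528, -0.528, 0.47, -0.47]
ft_force: [0.1, -1.3, 1.1]
width: 0.0738
```

```bash
python3 -c "
from h import *
go([.593,-.337,.0])
d=cam('side');b=d['img'][150:220,140:240]
save('low.png',b,6)"
```

```text
tcp [ 0.5937 -0.3379  0.0283] w 0.0738 F [ 0.1 -1.3  1.1] t 2.1 
 travel_cm [-0.1   2.83 -0.06] twist [-0.001  -0.0002  0.0008] bath xy -0.421 0.0207 j [-0.56  0.75  1.66 -0.    0.73 -0.68]
```

View pics/low.png

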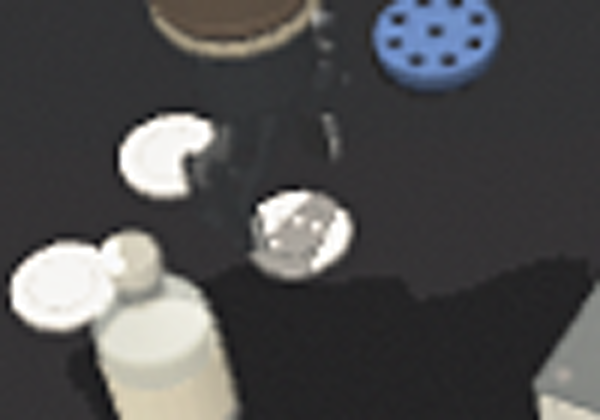

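The fingers straddle the lid, at about (215,200) and (335,140) in the crop. I go lower while watching the force.

Request:
arm_command(twist=[[0,0,0],[0,0,0],[0,0,0],[0,0,0],[0,0,0],[0,0,0],[0,0,0]], travel=[[-0.05,1,0],[-0.05,1.8,0],[-0.05,2.3,0],[-0.05,2.6,0],[-0.05,2.9,0],[-0.05,2.9,0],[-0.05,2.9,0]], grip=[7.4,7.4,7.4,7.4,7.4,7.4,7.4])

```text
clock: 2.85
tcp_pos: [0.5932, -0.337, -0.0017]
tool_rot: [0.528, -0.528, 0.47, -0.47]
ft_force: [0.4, 0.3, 0.9]
width: 0.0739
```

Request:
arm_command(twist=[[0,0,0],[0,0,0],[0,0,0],[0,0,0]], travel=[[0,0.1,0],[0,0.2,0],[0,0.3,0],[0,0.3,0]], grip=[7.2,7.0,7.0,7.0])

```text
clock: 3.25
tcp_pos: [0.593, -0.3369, -0.0048]
tool_rot: [-0.528, 0.528, -0.47, 0.47]
ft_force: [0.3, -0.2, 0.9]
width: 0.0701
```

Request:
arm_command(twist=[[0,0,0],[0,0,0],[0,0,0],[0,0,0],[0,0,0],[0,0,0]], travel=[[0,0,0],[0,0,0],[0,0,0],[0,0,0],[0,0,0],[0,0,0]], grip=[6.6,6.3,6.0,6.0,6.0,6.0], force=40)

```text
clock: 3.85
tcp_pos: [0.593, -0.3369, -0.0041]
tool_rot: [-0.528, 0.528, -0.47, 0.47]
ft_force: [-4.3, 1.4, 10.3]
width: 0.0622
```

Something is pressing up, about 10 N, so the tips touch the bench. I ease up slightly and check the width.

Request:
arm_command(twist=[[0,0,0],[0,0,0],[0,0,0]], travel=[[0,-0.05,0],[0,-0.1,0],[0,-0.1,0]], grip=[6.0,6.0,6.0])

```text
clock: 4.15
tcp_pos: [0.5932, -0.3369, -0.0038]
tool_rot: [0.528, -0.528, 0.47, -0.47]
ft_force: [-0.1, -0.0, -1.7]
width: 0.0611
```

```bash
python3 -c "
from h import *
go([.593,-.337,.23])"
```

```text
tcp [ 0.5932 -0.3369 -0.0038] w 0.0611 F [-0.1 -0.  -1.7] t 4.15 
 travel_cm [ 1.000e-02 -2.338e+01 -2.000e-02] twist [-0.0001  0.0001 -0.    ] bath xy -0.4199 0.0211 j [-0.56  0.8   1.66  0.    0.68 -0.68]
```

Request:
arm_command(twist=[[0,0,0],[0,0,0],[0,0,0]], travel=[[0,0,0],[0,0,0],[0,0,0]], grip=[5.9,5.8,5.8])

```text
clock: 4.45
tcp_pos: [0.5931, -0.3369, -0.0038]
tool_rot: [-0.528, 0.528, -0.47, 0.47]
ft_force: [0.8, -1.1, -3.1]
width: 0.0615
```

```bash
python3 -c "
from h import *
go([.593,-.337,.23])
d=cam('side');b=d['img'][150:220,140:240]
save('grip.png',b,6)"
```

```text
tcp [ 0.5931 -0.3369 -0.0038] w 0.0615 F [ 0.8 -1.1 -3.1] t 4.45 
 travel_cm [ 1.000e-02 -2.338e+01 -1.000e-02] twist [ 0.0001  0.     -0.0001] bath xy -0.4199 0.0212 j [-0.56  0.8   1.66  0.    0.68 -0.68]
```

View pics/grip.png

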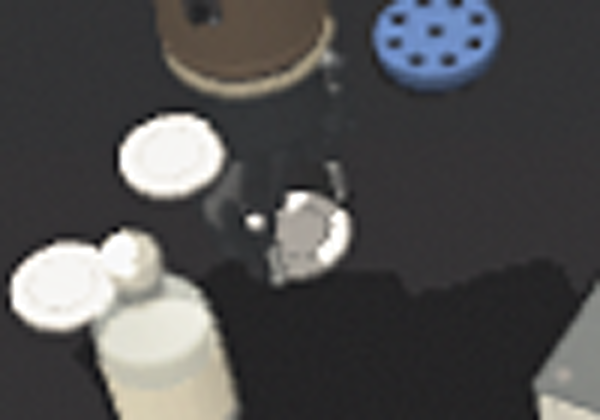

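It holds at about 61.5 mm. The crop shows the fingers on the lid's rim at about (240,230) and (338,180). A small test lift comes next.

Request:
arm_command(twist=[[0,0,0],[0,0,0],[0,0,0],[0,0,0],[0,0,0],[0,0,0],[0,0,0]], travel=[[0,-0.2,0],[0,-0.6,0],[0,-1.2,0],[0,-1.8,0],[0,-2.4,0],[0,-3,0],[0,-3,0]], grip=[5.8,5.8,5.8,5.8,5.8,5.8,5.8], force=50)

```text
clock: 5.2
tcp_pos: [0.5937, -0.3373, 0.0275]
tool_rot: [0.528, -0.528, 0.469, -0.47]
ft_force: [-1.0, -0.3, -1.0]
width: 0.0611
```

```bash
python3 -c "
from h import *
go([.593,-.337,.23])
d=cam('side');b=d['img'][150:220,140:240]
save('lift.png',b,6)"
```

```text
tcp [ 0.5937 -0.3373  0.0275] w 0.0611 F [-1.  -0.3 -1. ] t 5.2 
 travel_cm [-2.000e-02 -2.025e+01 -4.000e-02] twist [-0.0012  0.0001  0.001 ] bath xy -0.4203 0.0207 j [-0.56  0.75  1.66 -0.    0.73 -0.68]
```

View pics/lift.png

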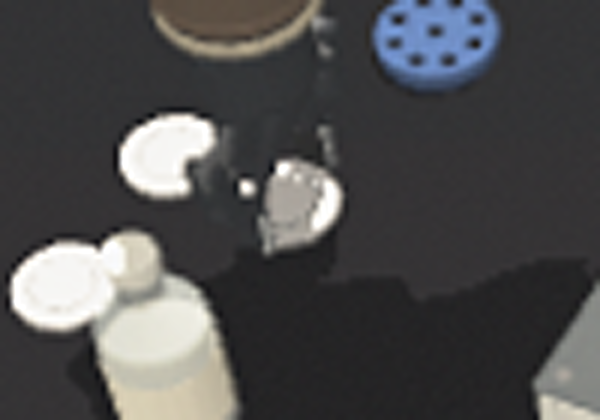

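Lid is lifted (it rose about 5 px in the image). Next I raise it, then carry it to the deck spot from the free end.

```bash
python3 -c "
from h import *
t=PORT-.09*BX; t[2]=.20; print(t); go(t)"
```

```text
[0.57450037 0.00311464 0.2       ]
tcp [ 0.5934 -0.3371  0.0269] w 0.0608 F [ 0.8 -0.3 -1.8] t 5.25 
 travel_cm [-34.   -17.32   2.11] twist [-0.0007  0.0001  0.0006] bath xy -0.4201 0.0209 j [-0.56  0.76  1.66 -0.    0.73 -0.68]
```

Request:
arm_command(twist=[[0,0,0],[0,0,0],[0,0,0],[0,0,0],[0,0,0],[0,0,0],[0,0,0],[0,0,0],[0,0,0]], travel=[[0,-1.5,0],[0,-4,0],[0,-7,0],[0,-10,0],[0,-13,0],[0,-16,0],[0,-19,0],[0,-20,0],[0,-20,0]], grip=[5.8,5.8,5.8,5.8,5.8,5.8,5.8,5.8,5.8])

```text
clock: 6.15
tcp_pos: [0.5937, -0.3373, 0.2281]
tool_rot: [0.529, -0.528, 0.469, -0.471]
ft_force: [-0.0, 0.8, -2.1]
width: 0.0609
```

```bash
python3 -c "
from h import *
t=PORT-.09*BX; t[2]=.20; print(t); go(t)"
```

```text
[0.57450037 0.00311464 0.2       ]
tcp [ 0.5937 -0.3373  0.2281] w 0.0609 F [-0.   0.8 -2.1] t 6.15 
 travel_cm [-34.04   2.75   2.06] twist [-0.0022  0.0001  0.0018] bath xy -0.4203 0.0206 j [-0.56  0.53  1.52  0.    1.09 -0.68]
```

Request:
arm_command(twist=[[0,0,0],[0,0,0],[0,0,0],[0,0,0],[0,0,0],[0,0,0],[0,0,0],[0,0,0],[0,0,0],[0,0,0],[0,0,0],[0,0,0]], travel=[[-1.5,0,0.1],[-4.5,0,0.3],[-8.5,0,0.5],[-12.5,0,0.8],[-16.5,0,1.0],[-20.5,0,1.3],[-24.5,0,1.5],[-28,0,1.7],[-31,0,1.9],[-33,0,2.0],[-34,0,2.06],[-34.04,0,2.06]], grip=[5.8,5.8,5.8,5.8,5.8,5.8,5.8,5.8,5.8,5.8,5.8,5.8])

```text
clock: 7.35
tcp_pos: [0.573, 0.0048, 0.2252]
tool_rot: [-0.528, 0.529, -0.47, 0.469]
ft_force: [0.0, 0.2, -2.1]
width: 0.0609
```

Request:
arm_command(twist=[[0,0,0],[0,0,0],[0,0,0],[0,0,0],[0,0,0],[0,0,0]], travel=[[0,1,0],[0,3,0],[0,5,0],[0,6.2,0],[0,6.8,0],[0,6.8,0]], grip=[5.8,5.8,5.8,5.8,5.8,5.8])

```text
clock: 7.95
tcp_pos: [0.5735, 0.003, 0.1575]
tool_rot: [-0.528, 0.529, -0.47, 0.47]
ft_force: [-0.2, -0.2, -0.8]
width: 0.0609
```

```bash
python3 -c "
from h import *
t=PORT-.09*BX; t[2]=.1462; print(t); go(t)
d=cam('side');b=d['img'][160:240,210:310]
save('deck.png',b,6)"
```

```text
[0.57450037 0.00311464 0.1462    ]
tcp [0.5735 0.003  0.1575] w 0.0609 F [-0.2 -0.2 -0.8] t 7.95 
 travel_cm [0.   1.13 0.11] twist [ 0.0014 -0.0006 -0.0002] bath xy -0.08 0.001 j [-0.05  0.46  1.85 -0.    0.84 -0.16]
```

View pics/deck.png

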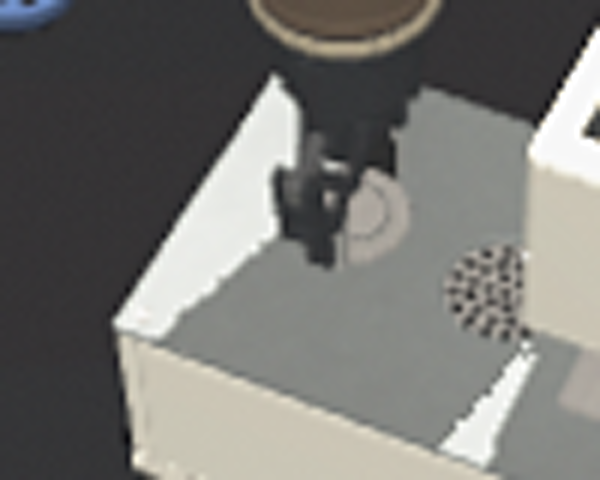

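The lid hangs level over the spot (crop (370,215)), well before the port at (490,290). I lower it until it touches.

Request:
arm_command(twist=[[0,0,0],[0,0,0],[0,0,0],[0,0,0],[0,0,0],[0,0,0]], travel=[[0,0.3,0.1],[0,0.6,0.1],[0,0.8,0.1],[0,0.95,0.1],[0,1.0,0.1],[0,1.0,0.1]], grip=[5.8,5.8,5.8,5.8,5.8,5.8])

```text
clock: 8.6
tcp_pos: [0.5748, 0.0037, 0.1482]
tool_rot: [-0.528, 0.528, -0.47, 0.47]
ft_force: [-0.3, -1.0, -2.6]
width: 0.061
```

Request:
arm_command(twist=[[0,0,0],[0,0,0],[0,0,0]], travel=[[0,0.05,0],[0,0.1,0],[0,0.1,0]], grip=[5.8,5.8,5.8])

```text
clock: 8.9
tcp_pos: [0.5748, 0.0037, 0.1473]
tool_rot: [0.528, -0.528, 0.47, -0.47]
ft_force: [1.0, -0.4, -1.7]
width: 0.061
```

Request:
arm_command(twist=[[0,0,0],[0,0,0],[0,0,0]], travel=[[0,0.05,0],[0,0.1,0],[0,0.1,0]], grip=[5.8,5.8,5.8])

```text
clock: 9.2
tcp_pos: [0.5748, 0.0037, 0.1463]
tool_rot: [0.528, -0.528, 0.47, -0.47]
ft_force: [-0.1, 0.5, -2.1]
width: 0.0607
```

Request:
arm_command(twist=[[0,0,0],[0,0,0],[0,0,0]], travel=[[0,0.05,0],[0,0.1,0],[0,0.1,0]], grip=[5.8,5.8,5.8])

```text
clock: 9.5
tcp_pos: [0.5749, 0.0036, 0.1461]
tool_rot: [0.528, -0.528, 0.47, -0.47]
ft_force: [-4.6, 0.1, 12.9]
width: 0.0605
```

Contact made at 12.9 N. Back off half a millimetre, then release.

Request:
arm_command(twist=[[0,0,0],[0,0,0],[0,0,0],[0,0,0],[0,0,0],[0,0,0],[0,0,0],[0,0,0],[0,0,0],[0,0,0]], travel=[[0,-0.06,0],[0,-0.06,0],[0,-0.06,0],[0,-0.06,0],[0,-0.06,0],[0,-1,0],[0,-3,0],[0,-5,0],[0,-6,0],[0,-6,0]], grip=[5.9,6.6,7.3,7.8,7.8,7.8,7.8,7.8,7.8,7.8], force=30)

```text
clock: 10.5
tcp_pos: [0.5757, 0.0036, 0.207]
tool_rot: [0.529, -0.528, 0.469, -0.471]
ft_force: [0.5, -0.7, 0.1]
width: 0.0781
```

```bash
cat >> h.py <<'E'
BY=np.cross([0,0,1],BX)
def bp(a,b,z): return PORT*[1,1,0]+BX*(a-.01)+BY*b+np.array([0,0,z])
E
python3 -c "
from h import *
go(bp(-.155,0,.21))
d=cam('side');print(d['img'].shape)
i=d['img']; np.save('rel.npy',i)
a=i[160:240,210:310]
c=cam('top');b=c['img'][150:240,240:350]
save('rel.png',np.hstack([cv2.resize(a,(400,320),interpolation=2),cv2.resize(b,(391,320),interpolation=2)]))
print('expect lid px side',proj(d,bp(-.08,0,.156)),'top',proj(c,bp(-.08,0,.156)))"
```

```text
tcp [0.5757 0.0036 0.207 ] w 0.0781 F [ 0.5 -0.7  0.1] t 10.5 
 travel_cm [ 7.54 -0.3  -0.13] twist [-0.0028  0.0001  0.0005] bath xy -0.0796 -0.0013 j [-0.05  0.4   1.8   0.    0.94 -0.16]
(420, 560, 3)
expect lid px side [268.54750637 196.96272393] top [294.75656428 191.54393591]
```

View pics/rel.png

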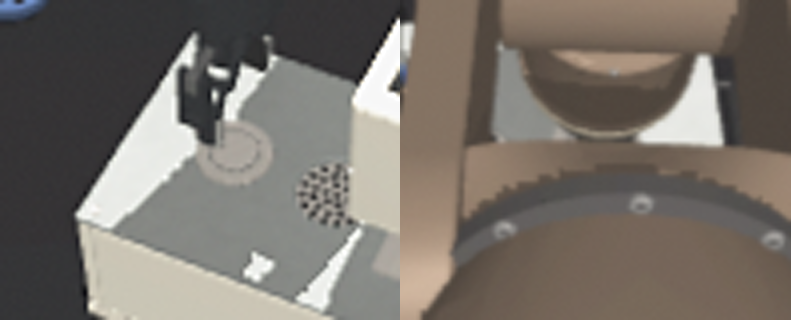

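The side crop shows the lid lying flat with its centre at original px (268.5,198), against an expected (268.5,197), so it is on the spot and released. I move behind it, set the jaws to 30 mm as a two-point pusher, and lower.

Request:
arm_command(twist=[[0,0,0],[0,0,0],[0,0,0],[0,0,0],[0,0,0],[0,0,0],[0,0,0],[0,0,0],[0,0,0],[0,0,0]], travel=[[1,0,0],[3,0,-0.1],[5,0,-0.1],[6.5,0,-0.13],[7.2,0,-0.13],[7.2,1,-0.13],[7.2,2.5,-0.13],[7.2,3.5,-0.13],[7.2,4,-0.13],[7.2,4,-0.13]], grip=[7,6,5,4,3,3,3,3,3,3])

```text
clock: 11.6
tcp_pos: [0.5814, -0.0675, 0.1644]
tool_rot: [-0.528, 0.529, -0.47, 0.469]
ft_force: [-0.5, -0.4, -0.1]
width: 0.0298
```

```bash
python3 -c "
from h import *
go(bp(-.15,0,.152))"
```

```text
tcp [ 0.5814 -0.0675  0.1644] w 0.0298 F [-0.5 -0.4 -0.1] t 11.6 
 travel_cm [-0.1   1.24  0.14] twist [ 0.0015  0.0005 -0.0005] bath xy -0.151 0.0014 j [-0.17  0.47  1.81  0.    0.86 -0.28]
```

Request:
arm_command(twist=[[0,0,0],[0,0,0],[0,0,0],[0,0,0]], travel=[[0,0.5,0.05],[0,0.9,0.05],[0,1.15,0.05],[0,1.15,0.05]], grip=[3,3,3,3])

```text
clock: 12.0
tcp_pos: [0.5823, -0.0679, 0.1535]
tool_rot: [-0.528, 0.528, -0.47, 0.47]
ft_force: [-0.1, 0.3, -0.7]
width: 0.03
```

```bash
python3 -c "
from h import *
go(bp(-.07,0,.152))"
```

```text
tcp [ 0.5823 -0.0679  0.1535] w 0.03 F [-0.1  0.3 -0.7] t 12.0 
 travel_cm [-8.14  0.16  0.06] twist [ 0.0003  0.0001 -0.0001] bath xy -0.1514 0.0006 j [-0.17  0.48  1.82  0.    0.84 -0.28]
```

Request:
arm_command(twist=[[0,0,0],[0,0,0],[0,0,0],[0,0,0],[0,0,0],[0,0,0],[0,0,0],[0,0,0],[0,0,0],[0,0,0],[0,0,0],[0,0,0]], travel=[[-0.6,0.06,0],[-1.3,0.13,0.05],[-2,0.13,0.05],[-2.5,0.13,0.05],[-3,0.13,0.05],[-3.4,0.13,0.05],[-3.8,0.13,0.05],[-4.2,0.13,0.05],[-4.6,0.13,0.05],[-5,0.13,0.05],[-5.4,0.13,0.05],[-5.6,0.13,0.05]], grip=[3,3,3,3,3,3,3,3,3,3,3,3])

```text
clock: 13.2
tcp_pos: [0.5764, -0.0119, 0.1525]
tool_rot: [0.528, -0.528, 0.47, -0.47]
ft_force: [0.8, -2.0, 0.6]
width: 0.0298
```

```bash
python3 -c "
from h import *
go(bp(-.035,0,.152))"
```

```text
tcp [ 0.5764 -0.0119  0.1525] w 0.0298 F [ 0.8 -2.   0.6] t 13.2 
 travel_cm [-6.01  0.05 -0.01] twist [-0.      0.0002 -0.    ] bath xy -0.0951 -0.0001 j [-0.07  0.47  1.84  0.    0.83 -0.19]
```

Request:
arm_command(twist=[[0,0,0],[0,0,0],[0,0,0],[0,0,0],[0,0,0],[0,0,0],[0,0,0],[0,0,0],[0,0,0],[0,0,0],[0,0,0],[0,0,0]], travel=[[-0.3,0.03,0],[-0.7,0.03,0],[-1.1,0.03,0],[-1.5,0.03,0],[-1.9,0.03,0],[-2.3,0.03,0],[-2.7,0.03,0],[-3.1,0.03,0],[-3.5,0.03,0],[-3.9,0.03,0],[-4.2,0.03,0],[-4.3,0.03,0]], grip=[3,3,3,3,3,3,3,3,3,3,3,3])

```text
clock: 14.4
tcp_pos: [0.5713, 0.0308, 0.1522]
tool_rot: [0.528, -0.528, 0.47, -0.47]
ft_force: [0.2, -0.6, -0.0]
width: 0.03
```

```bash
python3 -c "
from h import *
go(bp(-.0295,0,.152))
d=cam('side'); i=d['img']; a=i[175:235,250:330]
save('push.png',a,6); print([proj(d,bp(x,0,.156)).round(1) for x in(-.02,-.01,0,.01)])"
```

```text
tcp [0.5713 0.0308 0.1522] w 0.03 F [ 0.2 -0.6 -0. ] t 14.4 
 travel_cm [-2.27  0.02 -0.01] twist [ 0.      0.0004 -0.    ] bath xy -0.0522 -0.0001 j [ 0.    0.47  1.86  0.    0.82 -0.12]
[array([285.4, 203. ]), array([288.2, 204. ]), array([291.1, 205.1]), array([293.9, 206.1])]
```

View pics/push.png

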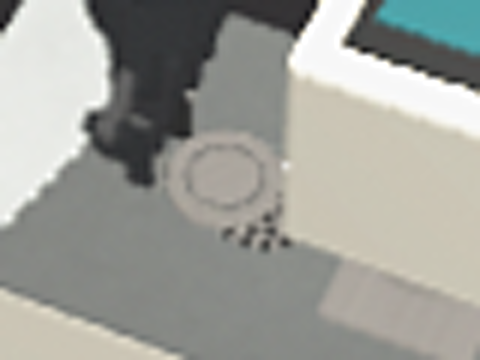

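The side crop shows the lid at original px (287.5,204.7), half over the port: bath x about -12 mm as planned, and level. I push on.

Request:
arm_command(twist=[[0,0,0],[0,0,0],[0,0,0],[0,0,0],[0,0,0],[0,0,0],[0,0,0],[0,0,0],[0,0,0]], travel=[[-0.3,0.02,0],[-0.7,0.02,0],[-1.1,0.02,0],[-1.4,0.02,0],[-1.7,0.02,0],[-1.95,0.02,0],[-2.1,0.02,0],[-2.2,0.02,0],[-2.2,0.02,0]], grip=[3,3,3,3,3,3,3,3,3])

```text
clock: 15.35
tcp_pos: [0.5688, 0.0525, 0.152]
tool_rot: [-0.528, 0.528, -0.47, 0.47]
ft_force: [-0.3, -0.1, 0.4]
width: 0.0297
```

```bash
python3 -c "
from h import *
go(bp(-.028,0,.152))"
```

```text
tcp [0.5688 0.0525 0.152 ] w 0.0297 F [-0.3 -0.1  0.4] t 15.35 
 travel_cm [-0.23 -0.   -0.  ] twist [ 0.0001  0.0002 -0.0001] bath xy -0.0303 -0.0 j [ 0.04  0.46  1.86  0.    0.82 -0.08]
```

Request:
arm_command(twist=[[0,0,0],[0,0,0],[0,0,0],[0,0,0]], travel=[[-0.1,0,0],[-0.2,0,0],[-0.3,0,0],[-0.3,0,0]], grip=[3,3,3,3])

```text
clock: 15.75
tcp_pos: [0.5685, 0.0554, 0.152]
tool_rot: [0.528, -0.528, 0.47, -0.47]
ft_force: [0.8, -0.1, 0.0]
width: 0.03
```

No push force now, so the lid is probably in. I raise, shut the fingers and press on its near edge, feeling for its height.

Request:
arm_command(twist=[[0,0,0],[0,0,0],[0,0,0],[0,0,0],[0,0,0],[0,0,0],[0,0,0],[0,0,0],[0,0,0],[0,0,0]], travel=[[0.1,0,0],[0.2,-0.6,0],[0.2,-1.5,0],[0,-2,0],[-0.2,-2,0],[-0.4,-2,0],[-0.5,-1.9,0],[-0.5,-1.4,0],[-0.5,-0.9,0],[-0.5,-0.9,0]], grip=[3,3,2,1,0,0,0,0,0,0])

```text
clock: 16.75
tcp_pos: [0.5672, 0.0602, 0.1599]
tool_rot: [-0.528, 0.529, -0.47, 0.469]
ft_force: [-0.4, 0.4, -0.3]
width: 0.0
```

```bash
python3 -c "
from h import *
go(bp(-.022,0,.152))
d=cam('side'); c=cam('top'); np.savez('s1.npz',img=d['img'],top=c['img'])
a=d['img'][175:235,250:330]; b=c['img'][160:235,230:330]
save('drop.png',np.hstack([cv2.resize(a,(440,330),interpolation=2),cv2.resize(b,(440,330),interpolation=2)])[:,:],.9); print(proj(d,bp(.01,0,.15)),proj(c,bp(.01,0,.15)))"
```

```text
tcp [0.5672 0.0602 0.1599] w 0.0 F [-0.4  0.4 -0.3] t 16.75 
 travel_cm [-0.05  0.79  0.06] twist [ 0.0017  0.0001 -0.0001] bath xy -0.0225 0.0005 j [ 0.05  0.45  1.85  0.    0.84 -0.06]
[293.89255255 207.20853993] [259.0252216  196.49895797]
```

Request:
arm_command(twist=[[0,0,0],[0,0,0],[0,0,0],[0,0,0],[0,0,0]], travel=[[0,0.2,0],[0,0.4,0],[0,0.6,0],[0,0.65,0],[0,0.65,0]], grip=[0,0,0,0,0])

```text
clock: 17.35
tcp_pos: [0.5678, 0.0602, 0.1544]
tool_rot: [-0.528, 0.528, -0.47, 0.47]
ft_force: [-0.4, -0.5, -0.1]
width: -0.0001
```

Request:
arm_command(twist=[[0,0,0],[0,0,0],[0,0,0]], travel=[[0,0.1,0],[0,0.2,0],[0,0.2,0]], grip=[0,0,0])

```text
clock: 17.65
tcp_pos: [0.5678, 0.0602, 0.1524]
tool_rot: [-0.528, 0.528, -0.47, 0.47]
ft_force: [0.3, -0.6, 0.8]
width: 0.0
```

Request:
arm_command(twist=[[0,0,0],[0,0,0],[0,0,0]], travel=[[0,0.1,0],[0,0.2,0],[0,0.2,0]], grip=[0,0,0])

```text
clock: 17.95
tcp_pos: [0.5678, 0.0602, 0.1503]
tool_rot: [-0.528, 0.528, -0.47, 0.47]
ft_force: [0.7, -0.4, 0.1]
width: 0.0001
```

Request:
arm_command(twist=[[0,0,0],[0,0,0],[0,0,0]], travel=[[0,0.05,0],[0,0.1,0],[0,0.1,0]], grip=[0,0,0])

```text
clock: 18.25
tcp_pos: [0.5679, 0.0603, 0.15]
tool_rot: [0.528, -0.528, 0.47, -0.47]
ft_force: [-3.1, -1.1, 9.7]
width: -0.0001
```

The fingertips meet resistance right at deck level (0.150, 9.7 N), so the near edge isn't proud. I retreat and measure the lid.

Request:
arm_command(twist=[[0,0,0],[0,0,0],[0,0,0],[0,0,0],[0,0,0],[0,0,0],[0,0,0],[0,0,0],[0,0,0],[0,0,0],[0,0,0],[0,0,0]], travel=[[0,-0.3,0],[0.3,-1.5,0],[1.5,-3,0],[4,-5,0],[8,-7,0],[12,-9,0],[16,-10,0],[20,-10,0],[24,-10,0],[27,-10,0],[29,-10,0],[30,-10,0]], grip=[0,0,0,0,0,0,0,0,0,0,0,0])

```text
clock: 19.45
tcp_pos: [0.6029, -0.2393, 0.2499]
tool_rot: [0.528, -0.528, 0.47, -0.47]
ft_force: [-0.2, -0.5, 0.3]
width: -0.0
```

```bash
python3 -c "
from h import *
T=dict(np.load('top0.npz'))
d=cam('side'); c=cam('top'); go(bp(-.3,0,.25))
f=8
out=[]
for q,(x,y) in((d,(268,187)),(c,(235,175))):
    a=cv2.resize(q['img'][y:y+44,x:x+48],None,fx=f,fy=f,interpolation=cv2.INTER_CUBIC).copy()
    out.append(a)
save('fin.png',np.hstack(out))
np.savez('fin.npz',top=c['img'],side=d['img'])
for q,(x,y) in((d,(268,187)),(c,(235,175))):
  for z,r in((.15,.032),(.15,.0355)): print([((proj(q,bp(.01+r*np.cos(t),r*np.sin(t),z))-[x,y]+.5)*f).round(0).tolist() for t in np.radians([0,90,180,270])])
"
```

```text
tcp [ 0.6029 -0.2383  0.2496] w -0.0002 F [-0.2  1.1 -0.3] t 19.55 
 travel_cm [-2.3  -0.04 -0.01] twist [-0.     -0.0009 -0.0001] bath xy -0.323 -0.0001 j [-0.42  0.46  1.58  0.    1.1  -0.54]
[[285.0, 192.0], [243.0, 108.0], [138.0, 140.0], [179.0, 224.0]]
[[293.0, 195.0], [246.0, 102.0], [131.0, 137.0], [175.0, 231.0]]
[[95.0, 189.0], [208.0, 276.0], [298.0, 163.0], [184.0, 77.0]]
[[84.0, 190.0], [209.0, 287.0], [309.0, 162.0], [183.0, 67.0]]
```

View pics/fin.png

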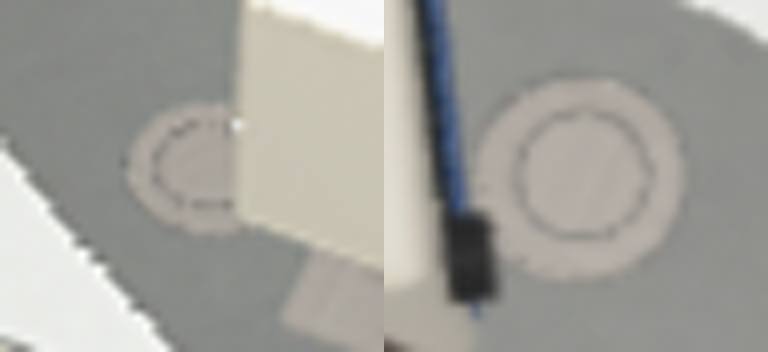

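The top crop shows the lid filling the mouth: rim x 476–684, y 77–280, groove centred at (585,175). I'll check quantitatively with intensity profiles.

```bash
python3 - <<'E'
from h import *
f=np.load('fin.npz'); T=dict(np.load('top0.npz')); S=dict(np.load('side0.npz'))
for n,c,im,axes in(('top',T,f['top'],(0,30,60,90,120,150,180,210,240,270,300,330)),('side',S,f['side'],(60,90,120,150,180,210,240,270))):
    g=cv2.cvtColor(im,cv2.COLOR_RGB2GRAY).astype(np.float32); rg=im[:,:,0].astype(np.float32)-im[:,:,1]
    print(n)
    for a in axes:
        rr=np.arange(14,42,2)/1000
        uv=np.array([proj(c,bp(.01+r*np.cos(np.radians(a)),r*np.sin(np.radians(a)),.15)) for r in rr],np.float32)
        s=[cv2.remap(q,uv[:,:1].copy(),uv[:,1:].copy(),cv2.INTER_LINEAR).ravel() for q in(g,rg)]
        print(a,'g',s[0].astype(int).tolist(),'r-g',s[1].astype(int).tolist())
E
```

```text
top
0 g [174, 168, 157, 153, 160, 168, 171, 169, 160, 157, 141, 117, 89, 74] r-g [6, 6, 4, 4, 5, 5, 6, 6, 5, 4, 0, -7, -18, -14]
30 g [174, 173, 163, 159, 166, 172, 173, 171, 161, 144, 111, 76, 53, 50] r-g [6, 6, 4, 4, 5, 6, 6, 6, 6, 5, 4, 2, 1, 1]
60 g [175, 172, 165, 158, 165, 172, 173, 174, 171, 166, 156, 148, 146, 146] r-g [5, 5, 5, 4, 5, 6, 5, 5, 5, 4, 2, 0, -1, -1]
90 g [174, 171, 158, 153, 168, 174, 177, 176, 172, 159, 148, 145, 145, 146] r-g [5, 5, 4, 4, 5, 5, 6, 6, 5, 5, 2, 0, -1, -1]
120 g [174, 174, 169, 162, 167, 173, 175, 175, 170, 156, 141, 141, 143, 145] r-g [6, 5, 4, 4, 4, 5, 5, 5, 5, 4, 2, 0, -1, -1]
150 g [175, 175, 167, 157, 153, 168, 172, 172, 170, 156, 144, 141, 143, 143] r-g [6, 6, 5, 4, 4, 5, 6, 6, 5, 4, 1, 0, -1, -1]
180 g [173, 173, 169, 156, 154, 163, 172, 173, 169, 156, 146, 142, 143, 143] r-g [5, 6, 5, 5, 5, 5, 6, 6, 5, 2, 1, 0, 0, 0]
210 g [172, 169, 162, 152, 151, 163, 168, 169, 165, 154, 143, 143, 144, 144] r-g [6, 6, 6, 5, 5, 5, 5, 5, 4, 3, 0, -1, -1, -1]
240 g [173, 171, 165, 151, 154, 166, 168, 169, 166, 154, 145, 143, 144, 144] r-g [5, 5, 5, 4, 5, 6
[... 715 characters left out ...]
40, 137, 137] r-g [6, 6, 5, 5, 5, 6, 6, 5, 4, 0, -2, -2, -2, -2]
150 g [166, 165, 155, 140, 140, 154, 166, 164, 161, 154, 144, 137, 137, 137] r-g [5, 5, 4, 3, 3, 5, 7, 6, 4, 1, -1, -3, -2, -2]
180 g [165, 164, 159, 149, 149, 157, 163, 166, 162, 154, 142, 137, 136, 136] r-g [6, 6, 5, 3, 3, 4, 5, 5, 4, 2, 0, -2, -3, -2]
210 g [165, 165, 161, 155, 148, 156, 164, 163, 162, 162, 149, 139, 138, 138] r-g [5, 5, 5, 5, 3, 4, 5, 5, 4, 2, -1, -3, -2, -2]
240 g [165, 165, 163, 157, 153, 156, 161, 164, 163, 156, 141, 135, 137, 137] r-g [5, 5, 5, 5, 4, 4, 5, 5, 4, 3, 1, -1, -2, -2]
270 g [166, 167, 160, 155, 158, 162, 163, 161, 159, 148, 137, 136, 135, 136] r-g [6, 6, 5, 4, 4, 5, 5, 5, 5, 4, 2, 0, -2, -2]
```

The groove's near and far radii (19.7 and 21.4 mm) put the lid within about 1 mm of the predicted port centre, inside the 1.5 mm play. One last check: the predicted centre against the strainer dots in the first pictures, and whether the bystanders moved.

```bash
python3 - <<'E'
from h import *
f=np.load('fin.npz'); T=dict(np.load('top0.npz')); S=dict(np.load('side0.npz'))
g=cv2.cvtColor(T['img'],cv2.COLOR_RGB2GRAY); P=[]
for y in range(180,215):
  for x in range(240,280):
    w=ray(T,(x,y),.144)-bp(.01,0,.144); a,b=w@BX,w@BY
    if np.hypot(a,b)<.034 and a<.028 and g[y,x]<185: P.append((a*1000,b*1000))
P=np.array(P,np.float32); print(len(P),'dots centre off mm',cv2.minEnclosingCircle(P),P.mean(0),P.min(0),P.max(0))
d=np.abs(f['side'].astype(int)-S['img']).max(2)
for n,(x0,y0,x1,y1) in dict(float=(198,143,228,168),rack=(390,215,445,300),bottle=(150,185,182,230)).items(): 
  for lab,im in(('0',S['img']),('1',f['side'])):
    i=im[y0:y1,x0:x1].astype(int); m=(i[:,:,2]-i[:,:,0]>20) if n=='float' else i.sum(2)>330
    q=np.argwhere(m); print(n,lab,len(q),q.mean(0).round(1))
E
```

```text
96 dots centre off mm ((1.4339261054992676, 1.8463599681854248), 31.454872131347656) [ 0.5032946  -0.34964576] [-27.383795 -28.897446] [27.906548 33.29956 ]
float 0 271 [13.  14.3]
float 1 286 [12.8 14.4]
rack 0 1682 [44.3 26.4]
rack 1 1686 [44.2 26.4]
bottle 0 747 [21.8 14.7]
bottle 1 742 [22.  14.6]
```

```bash
python3 -c "
from h import *
print(order.hand_in())"
```

```text
the job is handed in; nothing more can be done
None
```

I picked up the left-most disc and laid it flat on the deck spot 90 mm before the port. I let go, then slid it along +x with the fingers behind it until it dropped into the port. I finished with a light press on its near edge and backed the arm well away. The job was handed in at about 20 s, and the largest wrist force in the readings after each move was about 13 N.

**Near edge:** on the final press, the fingertips met resistance only at deck height (0.150 m, 9.7 N), so it is not standing proud.

**Centring:** in the last top view the lid sits about 0.8 mm from the predicted port centre, towards −x. Measured against the strainer holes it is nearer 1.2 mm. Both are inside the 1.5 mm play.

**Bystanders:** the float rack, tube rack and bottle show no shift in the side view.

**Less certain:**
- The far rim under the control head could not be probed. That it is seated is inferred from the lid's position and the top view.
- A rough enclosing-circle fit to the strainer holes was off by about 2 mm from the other estimates. I put that down to stray pixels at the mask's edge.
- While gripping the lid, the gripper read 61–62 mm instead of the expected 64 mm, but the grasp held throughout.

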